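Sweep loose screw caps into the loading tray

TASK

With the closed fingers, sweep the three loose black screw caps across the bench and in through the open front of the steel tray, until every cap lies wholly inside it. Only push the caps lightly along the surface: do not pinch or pick up any of them. Leave the two open amber vials that stand among them and the filled rack where they are.

Things in the scene. Friction and masses are not known exactly. Their poses are not given: they have to be found in the camera images.
- tray: Steel open-fronted tray, screwed down (cannot move), left of the caps. 170 mm deep (its x), 220 wide (its y). Origin: centre of underside; x points from open front (x = -85) to closed back, z up. Back wall (x 82 to 85) and side walls (y 107 to 110, -107 to -110, full depth) are 3 mm thick, tops 33 mm up; inside width 214. Flat fixing lugs 5 mm high stick out 22 mm beside the side walls at x = +30.
- tray_mouth (a point): Middle of the tray's open front edge, at bench level; axes as the tray's (x leads into the tray). The mouth is 214 mm wide and faces roughly the bench's -y; its yaw varies. The tray floor is 2 mm thick; over its first 12 mm from this edge it is bevelled down to the bench, so that caps slide in over it.
- cap1: Loose black plastic screw cap lying flat on the bench: disc 33 mm in diameter, 15 mm high, about 14 g, rims bevelled 1.5 mm. Origin: centre of its underside. The three caps are alike; they slide with ordinary plastic-on-laminate friction and do not roll on when the push stops.
- cap2: Loose black plastic screw cap lying flat on the bench: disc 33 mm in diameter, 15 mm high, about 14 g, rims bevelled 1.5 mm. Origin: centre of its underside. The three caps are alike; they slide with ordinary plastic-on-laminate friction and do not roll on when the push stops.
- cap3: Loose black plastic screw cap lying flat on the bench: disc 33 mm in diameter, 15 mm high, about 14 g, rims bevelled 1.5 mm. Origin: centre of its underside. The three caps are alike; they slide with ordinary plastic-on-laminate friction and do not roll on when the push stops.
- vial1: Bystander: open amber glass vial standing upright on the bench among the caps, 28 mm in diameter up to 31 mm above the bench, neck 21 mm, 45 mm high, about 45 g. Origin: centre of its underside, z up. Not to be moved.
- vial2: Bystander: open amber glass vial standing upright on the bench among the caps, 28 mm in diameter up to 31 mm above the bench, neck 21 mm, 45 mm high, about 45 g. Origin: centre of its underside, z up. Not to be moved.
- rack: Bystander: steel wire rack filled with capped amber vials, 140 mm (its x) by 106 mm (its y), 49 mm high, 0.9 kg, standing to the right of the work. Origin: centre of its underside. Not to be moved.
Mind the look-alikes: they are no part of the job. Leave any green look-alike of the cap1 alone.

How it is judged:
By the outcome, as a careful person would: the job done as asked, in the order asked, and still so for the second after the job is handed in, with the robot touching nothing.
It also fails if it takes over 64 s, if anything falls off the work surface, if the arm or the gripper's body presses on something with over 40 N, if the wrist force passes 120 N, or if a joint passes its speed limit or range.

ROBOT

A 6-joint arm with a two-finger parallel gripper is mounted at the origin on the work surface. World frame = base frame: x ahead of the robot, y to its left, z up, the work surface at z = 0. Lengths are in mm, angles in rad, forces in N, time in s.
With the tool pointing down it reaches from about 300 to 875 mm from the base axis. Payload 4.2 kg.
Tool frame: the origin (TCP) lies between the finger pads; the fingertips stand 22 mm ahead of it and the grasp point (between the pads) lies 3 mm ahead of it; z points along the fingers, y is the line along which they close (so a half turn about z gives the same grasp; the last joint's range is limited). The gripper opens to 85 mm and grips with 20 to 120 N. Pads are 22 mm wide; open, the fingers measure 114 mm over their backs; the gripper's body (76 mm by 85 mm) begins 54 mm behind the grasp point. The pads swing forward as they close: fully open they stand 13 mm farther back than shut.
Start: joints at [-1.273, 0.32, 1.565, -0, 1.257, -0.02], TCP at [179.677, -546.219, 253.338] pointing down, gripper open.
Joint ranges: [-3.11, 3.11], [-0.84, 2.01], [0.21, 2.61], [-1.34, 4.49], [0.05, 2.63], [-2.56, 2.56]. Speed limits (rad/s): [2.57, 2.57, 3.14, 3.14, 3.14, 3.14].

INTERFACE

Orientations are given as a rotation vector (axis times angle).
In Python, from station import env, viewer gives the robot as it stands. Calls block until the motion is done:
- env.movep(position, orientation): joint-space move of the TCP to a pose.
- env.move_l(position, attitude=None, vel=150, max_force=None): straight line of the TCP; attitude=None keeps the orientation; vel is the mean speed in mm/s. With max_force (N) it stops when the force on the tool has changed by that much, and returns True; else False.
- env.movej(angles): joint-space move.
- env.move_gripper(opening, grip_force=None): opening from 0.0 (shut) to 1.0 (fully open); grip_force is the grip in N (None keeps the last); returns when the fingers have stopped.
- env.wait(seconds).
- env.solve_ik(position, orientation): joint angles nearest the present ones, or None.
- env.sense(): the state.
- viewer.capture(name): name is "scene" or "side" or "wrist"; returns the picture (480x640x3 uint8, red, green, blue); there is no depth.
- viewer.camera_params(name): a dict with "fx", "fy", "cx", "cy" (pixels), "dist_coeffs" ([k1, k2, p1, p2, k3] as OpenCV has them; the pictures are not rectified), "xyz" and "orientation" of the camera in the world; the wrist camera has in their place "mount" (4x4, takes a point from camera to tool coordinates, whose origin is the TCP and whose axes are the flange's). Camera axes: x right, y up, looking along -z (the intrinsics and any distortion apply to the point x, -y, -z); pixel columns grow to the right and rows downward; lengths in mm; the calibration is good to about 2 mm. A picture is of the moment at which its call begins: read the wrist's pose just before it. camera_params takes no time and is no camera call.
A pose or a line that the arm cannot do raises env.Unreachable and nothing moves.
- env.job_done(): hands the job in; it is judged then, once.
The state is a dict: "clock": time; "joint_positions": joint angles; "qvel": joint speeds; "joint_efforts": joint torques, N m; "ee_pos": TCP position; "tcp_rot": TCP orientation; "ft_force": force on the tool from outside, world axes, zero at the start; "torque": the same for the moment, N m; "width": opening from 0.0 (shut) to 1.0 (fully open); "grip_force": force on a finger pad.
Only numpy, scipy, OpenCV 4.12 (cv2) and the standard library are available. Lean on these libraries where they do the work, as an engineer would, in place of code of your own. Each camera call takes 0.05 s, during which the arm holds its last target. There are 200 camera calls.

## Working session

There is one attempt and no reset: what is moved stays moved. The work goes in short steps, each a Python script; the robot and the scene stay as the last script left them, time stands still between calls to the robot, and variables do not carry over. Pictures are saved under pics/ and viewed, at most 10 in all, crops included, and the job is handed in when it is done.

```bash
ls; mkdir -p pics
python3 - <<'E'
from station import env, viewer
import cv2
for n in ("scene","side"):
    p=viewer.camera_params(n); print(n,p)
    cv2.imwrite(f"pics/{n}0.png",viewer.capture(n)[:,:,::-1])
print(viewer.camera_params("wrist"))
s=env.sense();print(s["clock"],s["ee_pos"],s["tcp_rot"])
E
```

```text
pics
scene {'fx': 556.7285242734622, 'fy': 556.7285242734622, 'cx': 312.7361016494154, 'cy': 235.4668821256262, 'dist_coeffs': array([0.01719982, 0.        , 0.        , 0.        , 0.        ]), 'xyz': array([1389.43799097,   82.81909099,  604.83987382]), 'orientation': array([0.69824957, 0.87223456, 1.62633514])}
side {'fx': 534.3370378415524, 'fy': 534.3370378415524, 'cx': 333.68197580837347, 'cy': 234.55167653234335, 'dist_coeffs': array([0.00812639, 0.        , 0.        , 0.        , 0.        ]), 'xyz': array([-81.08798932, 535.10640578, 779.35823859]), 'orientation': array([ 0.43062092, -1.02525896, -2.13488562])}
{'fx': 422.4260153980912, 'fy': 422.4260153980912, 'cx': 317.66881430418084, 'cy': 246.68856684562016, 'dist_coeffs': array([0.01518409, 0.        , 0.        , 0.        , 0.        ]), 'mount': array([[-1.16788045e-03,  9.49480223e-01,  3.13824699e-01,
         8.22738862e+01],
       [ 9.99999269e-01,  1.20711291e-03,  6.93054429e-05,
        -2.67934273e-01],
       [-3.13017697e-04,  3.13824550e-01, -9.49480939e-01,
        -1.20303920e+02],
       [ 0.00000000e+00,  0.00000000e+00,  0.00000000e+00,
         1.00000000e+00]])}
0.1 [ 179.53133117 -545.83520808  252.55555054] [-3.10044595e+00 -4.96748196e-01  3.40852025e-04]
```

View pics/scene0.png

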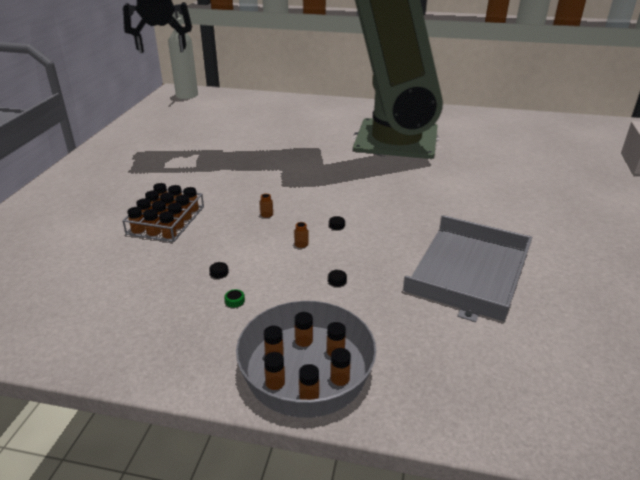

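View pics/side0.png

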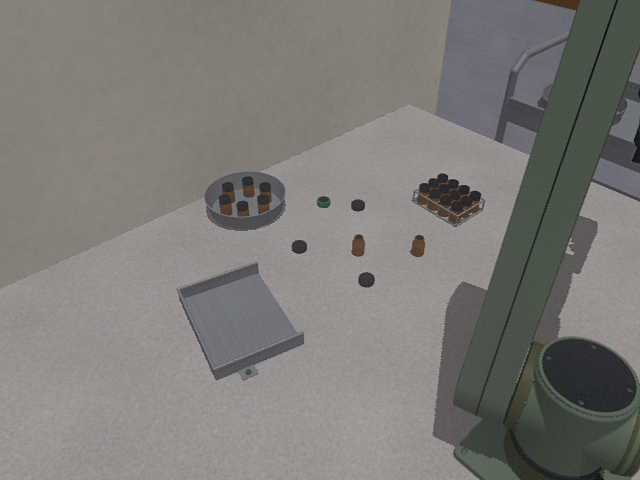

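The scene view shows three black caps at (337,223), (337,278) and (219,270). The green ring look-alike at (234,298) is to be left alone. The vials are at (266,206) and (301,235), and the tray is at about (470,265) with its open front toward the caps. The side view agrees: caps (366,280), (299,246), (358,205), green (323,202), vials (358,245), (418,246).

```bash
cat > h.py <<'E'
from station import env, viewer
import cv2, numpy as np
from scipy.spatial.transform import Rotation as R
def cam(n):
    p=viewer.camera_params(n)
    K=np.array([[p['fx'],0,p['cx']],[0,p['fy'],p['cy']],[0,0,1]])
    return K,p['dist_coeffs'],R.from_rotvec(p['orientation']).as_matrix(),np.array(p['xyz'])
def px2w(n,uv,z):
    K,d,Rm,t=cam(n)
    q=cv2.undistortPoints(np.array([[uv]],float),K,d)[0,0]
    r=Rm@np.array([q[0],-q[1],-1]); return t+r*(z-t[2])/r[2]
def w2px(n,P):
    K,d,Rm,t=cam(n)
    c=(np.atleast_2d(P)-t)@Rm*[1,-1,-1]
    return cv2.projectPoints(c,np.zeros(3),np.zeros(3),K,d)[0][:,0]
E
python3 - <<'E'
from h import *
a=cv2.imread("pics/scene0.png")[175:325,190:350]; b=cv2.imread("pics/side0.png")[170:400,170:490]
cv2.imwrite("pics/c1.png",cv2.resize(a,None,fx=4,fy=4,interpolation=cv2.INTER_CUBIC))
cv2.imwrite("pics/c2.png",cv2.resize(b,None,fx=2.5,fy=2.5,interpolation=cv2.INTER_CUBIC))
c=cv2.imread("pics/scene0.png")[205:330,395:545]
cv2.imwrite("pics/c3.png",cv2.resize(c,None,fx=4,fy=4,interpolation=cv2.INTER_CUBIC))
E
```

```text
(no output)
```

View pics/c1.png

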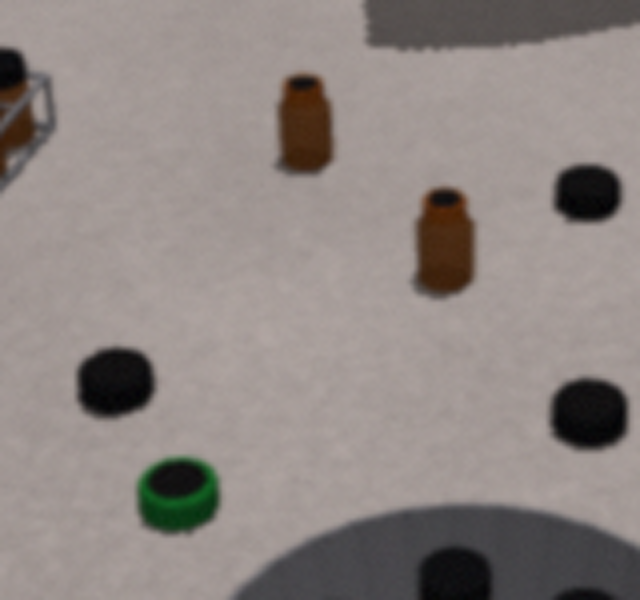

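View pics/c2.png

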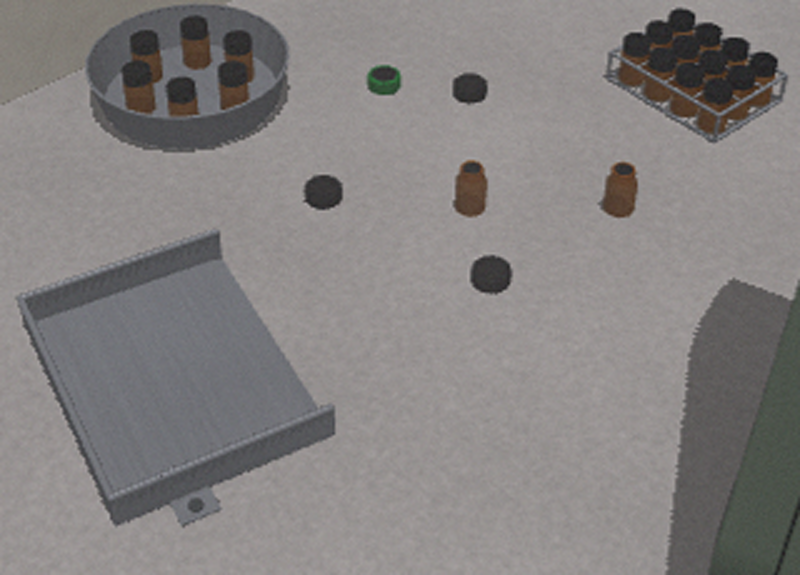

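View pics/c3.png

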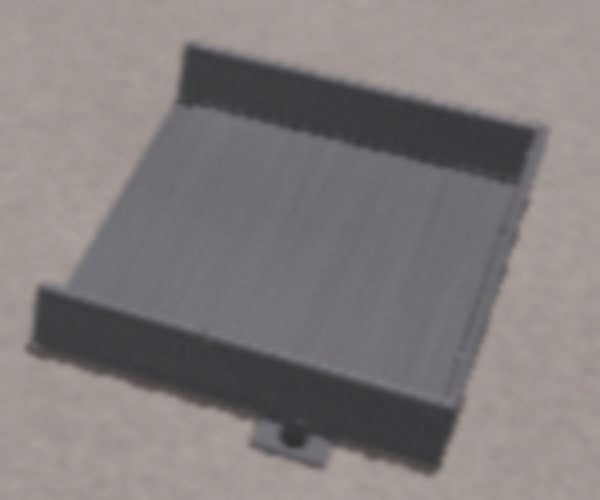

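Run:
```python
from h import *
f1=lambda x,y:(x/4+190-.4,y/4+175-.4); f3=lambda x,y:(x/4+395-.4,y/4+205-.4); f2=lambda x,y:(x/2.5+170-.3,y/2.5+170-.3)
L=[("A robot-side",f1(588,192),f2(491,275),7.5),("B far",f1(590,413),f2(323,192),7.5),("C right",f1(116,382),f2(470,88),7.5),
("green",f1(178,495),f2(384,80),7.5),("v1",f1(303,83),f2(622,168),45),("v2",f1(445,198),f2(471,167),45),
("T near-front",f3(188,45),f2(333,407),33),("T near-back",f3(545,128),f2(115,497),33),("T far-back",f3(458,405),f2(20,298),33),("T far-front",f3(42,288),f2(219,233),33),
("rackcorners?",(123,222),(412,192),20),]
for n,a,b,z in L: print(n,px2w("scene",a,z).round(1)[:2],px2w("side",b,z).round(1)[:2])
for n,uv in [("scene",(203,196)),("scene",(170,239)),("scene",(123,222))]: print(px2w(n,uv,25).round())
print("bowl",px2w("scene",(238,350),50).round(),px2w("scene",(305,303),50).round())
```

```text
A robot-side [457.1 -76.2] [454.6 -73.1]
B far [633.6 -42.6] [631.1 -39.9]
C right [ 657.1 -251.6] [ 653.8 -249.9]
green [ 724.5 -199.1] [ 721.4 -196.5]
v1 [ 444.8 -226.8] [ 444.3 -224.4]
v2 [ 535.2 -130.7] [ 534.7 -128.5]
T near-front [428.3 126.5] [419.  130.4]
T near-back [467.2 288.8] [459.6 289.9]
T far-back [677.2 236.5] [670.8 237.8]
T far-front [638.   72.8] [626.  77.]
rackcorners? [ 565.2 -483.3] [ 588.3 -377.2]
[ 442. -365.   25.]
[ 608. -364.   25.]
[ 572. -478.   25.]
bowl [ 875. -137.   50.] [759. -70.  50.]
```

Averaged over both cameras, the tray's corners give 166 x 215 mm, which matches the given 170 x 220. Its yaw is about 76° and the mouth is at about (528,100). The three candidates without green are caps A, B and C. The enlarged crop confirms the green ring at (178,495) is the look-alike, so I leave it. I'll start with A, which is the easy one.

```bash
cat >> h.py <<'E'
M=np.array([528.,100.]); D=np.array([.243,.970]); E_=np.array([.970,-.243])
W=lambda e,d: M+e*E_+d*D
T=lambda p: np.array([(p[:2]-M)@E_,(p[:2]-M)@D])
HI=110; LO=27; OFF=16.5+11
def push(pts, gap=18, vel=90, end=True):
    """push a cap centred at pts[0] (tray e,d) straight to pts[1], flat finger face square to the motion"""
    a,b=W(*pts[0]),W(*pts[1]); u=(b-a)/np.linalg.norm(b-a); yaw=np.arctan2(u[1],u[0])
    o=(R.from_euler('z',yaw)*R.from_euler('x',np.pi)).as_rotvec()
    s=a-u*(OFF+gap); f=b-u*OFF
    env.movep([*s,HI],o); env.move_l([*s,LO],vel=150)
    st=env.move_l([*f,LO],vel=vel,max_force=15)
    g=f-u*15
    if not st: env.move_l([*g,LO],vel=100)
    env.move_l([*env.sense()['ee_pos'][:2],HI],vel=200)
    S=env.sense(); print("stopped" if st else "ok",S['clock'],S['ee_pos'].round(1),S['joint_positions'].round(2))
def look(name):
    """dark blobs -> tray (e,d) at cap mid height"""
    out={}
    for n in ("scene","side"):
        im=viewer.capture(n); cv2.imwrite(f"pics/{n}{name}.png",im[:,:,::-1])
        m=(im.max(2)<50).astype(np.uint8)
        k,_,st,c=cv2.connectedComponentsWithStats(m)
        for i in range(1,k):
            if 60<st[i,4]<400:
                w=px2w(n,c[i],7.5); t=T(w)
                if -380<t[1]<170 and abs(t[0])<260: print(n,c[i].round(),st[i,4],"xy",w[:2].round(),"ed",t.round())
E
python3 - <<'E'
from h import *
look("1")
env.move_gripper(0.0)
push([T(np.array([456.,-74.6])),(-60,85)])
look("2")
E
```

```text
scene [337. 223.] 166 xy [458. -76.] ed [ -25. -188.]
scene [218. 270.] 236 xy [ 657. -252.] ed [ 211. -310.]
scene [337. 278.] 242 xy [635. -43.] ed [ 138. -113.]
scene [234. 295.] 95 xy [ 715. -203.] ed [ 255. -248.]
scene [303. 320.] 295 xy [752. -75.] ed [ 260. -115.]
scene [336. 331.] 306 xy [764. -20.] ed [258. -59.]
ok 7.825 [484.5 154.3 109.6] [0.29 0.36 1.92 0.   0.87 0.41]
scene [478. 247.] 230 xy [486. 197.] ed [-65.  84.]
scene [218. 270.] 233 xy [ 657. -252.] ed [ 211. -310.]
scene [337. 278.] 238 xy [634. -43.] ed [ 138. -113.]
scene [234. 295.] 92 xy [ 715. -203.] ed [ 255. -249.]
scene [303. 321.] 285 xy [752. -75.] ed [ 260. -115.]
scene [336. 331.] 301 xy [764. -20.] ed [258. -59.]
```

Cap A is inside at (e,d) ≈ (-65, 84). B goes next, in two legs, with the vials well clear.

Run:
```python
from h import *
push([(135,-111.5),(55,-45)])
look("3")
```

```text
ok 12.1167 [595.6   7.9 109.5] [-0.01  0.47  1.71  0.    0.96 -0.64]
scene [478. 248.] 229 xy [486. 197.] ed [-64.  84.]
scene [389. 262.] 231 xy [569.  40.] ed [ 55. -48.]
scene [218. 270.] 234 xy [ 657. -252.] ed [ 211. -310.]
scene [234. 295.] 93 xy [ 715. -203.] ed [ 255. -248.]
scene [303. 320.] 286 xy [752. -75.] ed [ 260. -115.]
scene [336. 331.] 302 xy [764. -20.] ed [258. -59.]
```

Run:
```python
from h import *
push([(53,-46),(60,110)])
c=np.array([208.,-309.]); g=np.array([0.,65.])
push([c,c+.45*(g-c)])
look("4")
```

```text
ok 16.7333 [599.9 150.4 109.5] [0.23 0.5  1.66 0.   0.98 0.52]
ok 22.4417 [ 615.4 -106.1  109.4] [-0.19  0.51  1.64  0.    0.99 -0.45]
scene [478. 248.] 229 xy [486. 197.] ed [-64.  84.]
scene [328. 268.] 243 xy [608. -64.] ed [ 118. -140.]
scene [476. 288.] 238 xy [610. 192.] ed [ 58. 110.]
scene [234. 295.] 93 xy [ 715. -203.] ed [ 255. -248.]
scene [303. 321.] 285 xy [752. -75.] ed [ 260. -115.]
scene [336. 331.] 301 xy [764. -20.] ed [258. -59.]
```

Run:
```python
from h import *
push([(115.5,-138.5),(0,65)])
p=env.sense()['ee_pos']; env.move_l([p[0]-40,p[1]-80,220],vel=200)
look("5")
a=cv2.imread("pics/scene5.png")[170:350,100:560]
cv2.imwrite("pics/f.png",cv2.resize(a,(800,313)))
```

```text
ok 27.3083 [554.7 121.6 109.5] [ 0.2   0.44  1.78  0.    0.93 -0.08]
scene [478. 248.] 233 xy [486. 197.] ed [-64.  84.]
scene [459. 263.] 241 xy [544. 163.] ed [-0. 65.]
scene [476. 288.] 239 xy [610. 192.] ed [ 58. 109.]
scene [234. 295.] 95 xy [ 715. -203.] ed [ 255. -248.]
scene [303. 321.] 287 xy [752. -75.] ed [ 260. -115.]
scene [336. 331.] 304 xy [764. -20.] ed [258. -59.]
```

View pics/f.png

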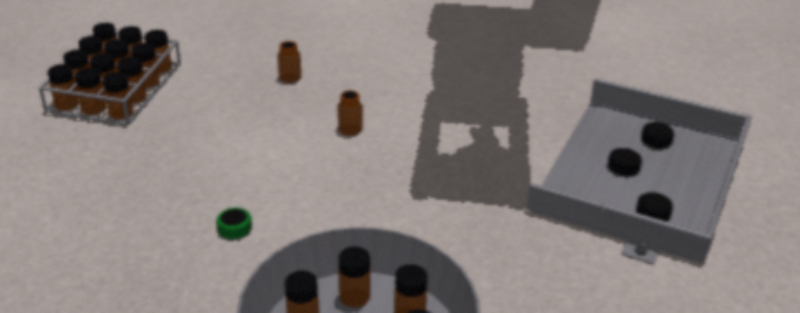

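All three caps lie flat inside the tray, at crop pixels (657,135), (625,162) and (654,207). The vials, the rack and the green cap are where they were, and the arm is clear.

```bash
python3 -c "
from station import env
print(env.job_done(), env.sense()['clock'])"
```

```text
the job is handed in; nothing more can be done
the job is handed in; nothing more can be done
```

The job is handed in: all three black caps lie wholly inside the tray, swept there with the closed fingers in about 28 of the 64 s, and the last picture shows the vials, rack and green cap where they stood.

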